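# Proof-check a shelf hook under load with a plunger dial gauge

### The job

Check the twin-prong shelf hook on the bench stand under load: hang the loaded tote by its handle on both prongs and let go of it, then take the dial gauge out of its holder and hold it upright over the head of the stand with its plunger tip inside the ring marked on top, pressed gently so that the plunger is about half-way in. Finish while still holding the gauge there with the tote hanging, and leave the other things on the bench where they are.

Things in the scene. Friction and masses are not known exactly. Their poses are not given: they have to be found in the camera images.
- stand: Fixed steel stand; origin: centre of the base's underside (base 140 x 160 x 12 mm), z up. A 50 x 60 mm post carries a head 50 (x) x 110 (y) mm, 150 to 180 mm above the bench. From the head two level round prongs, 10 mm thick, run to its -x (towards the robot) at y = -35 and +35 mm, axes 165 mm high; their ends at x = -150 to -163 mm bend up to 193 mm high. Place and yaw vary.
- hang (a point): Middle of the place for the tote's handle bar on the prongs: midway between them, 105 mm in front (-x) of the post's centre, 175 mm above the bench, which is where the centre line of the hung bar lies. Axes as the stand's; a hung bar runs along y.
- spot (a point): Centre of the ring marked on the level top of the stand's head, 180 mm above the bench, above the middle of the post. The dark ring is 20 mm across outside and 16 mm inside, with a dot in its middle.
- tote: Loose small green open tote filled with steel stock, 0.35 to 0.6 kg, 80 mm along its x, 110 mm along its y, 60 mm high, with a rigid steel bow handle; origin at the centre of its underside. It stands on the bench to the left or the right of the stand.
- tote_bar (a point): Middle of the tote's handle bar, 132 mm above its underside: a round 10 mm rod along the tote's y between two uprights 10 mm thick, 58 mm to either side (centre lines); 72 mm from the bar's centre line down to the tote's rim. Pinch the bar in its middle, across the tote's x.
- holder: Fixed black block 80 x 80 x 72 mm with a 19 mm through hole in its middle, in which the gauge stands; origin at the centre of its underside. It is on the other side of the stand from the tote.
- gauge: Loose dial gauge, 0.22 kg, upright in the holder, z up along its axis; origin at the lower end of its 14 mm stem, 34 mm below the flange (34 x 44 mm) that rests on the holder: lift it at least 65 mm to clear. A dial case 48 mm across (y), 26 mm thick (x) spans 40 to 88 mm above the origin, then a square grip.
- gauge_grip (a point): Centre of the gauge's square black grip, 22 x 22 mm and 50 mm high (from 84 to 134 mm above the gauge's origin; this point is at 109 mm), on the gauge's axis. The grip's faces look along the gauge's x and y; it can be pinched either way.
- gauge_tip (a point): Lowest point of the round-ended plunger (8 mm thick) on the gauge's axis: 135 mm below the centre of the grip while the plunger is out, and up to 12 mm less as it is pushed in.
- plunger (a joint): How far the sprung plunger is pushed into the gauge: 0 out, 0.012 m fully in. It starts to move at about 0.9 N, takes about 2.7 N half-way in and 4.5 N fully in.
- bin: Bystander: loose empty green open bin, 110 x 100 x 60 mm, without a handle, origin at the centre of its underside.
- jar: Bystander: loose clear jar with a black cap, 60 mm across, 85 mm high, origin at the centre of its underside.
- clamp: Bystander: loose small steel C-clamp lying flat, about 66 x 90 x 16 mm.
Not all that is in view belongs to the job. Leave any pink or red look-alike of the tote alone.

How it is judged:
By the outcome, as a careful person would: the job done as asked, in the order asked, and still so for the second after the job is handed in, while the arm keeps its last pose, push and grip.
It also fails if it takes over 58 s, if anything falls off the work surface, if the arm or the gripper's body presses on something with over 40 N, if the wrist force passes 120 N, or if a joint passes its speed limit or range.

### The arm

A 6-joint arm with a two-finger parallel gripper is mounted at the origin on the work surface. World frame = base frame: x ahead of the robot, y to its left, z up, the work surface at z = 0. Lengths are in mm, angles in rad, forces in N, time in s.
With the tool pointing down it reaches from about 275 to 1000 mm from the base axis. Payload 8.4 kg.
Tool frame: the origin (TCP) lies on the centre line of the jaws, within the pads' length; the fingertips stand 17 mm ahead of it and the grasp point (between the pads) lies 2 mm behind it (r.tcp_to_tips is the z of the fingertips in the tool frame, in mm); z points along the fingers, y is the direction in which the jaws open and shut (so a half turn about z gives the same grasp; the last joint's range is limited). The gripper opens to 85 mm and grips with 20 to 120 N. Pads are 22 mm wide; open, the fingers measure 114 mm over their backs; the gripper's body (76 mm by 85 mm) begins 54 mm behind the grasp point. The pads swing forward as they close: fully open they stand 13 mm farther back than shut.
Start: joints at [1.273, 0.353, 1.633, -0, 1.155, -0.002], TCP at [182.189, 597.859, 248.281] pointing down, gripper open.
Joint ranges: [-2.63, 2.63], [-0.92, 2.1], [0.06, 2.66], [-1.3, 4.44], [0, 2.69], [-3.02, 3.02]. Speed limits (rad/s): [2.22, 2.22, 2.79, 3.14, 3.14, 3.14].

### API

Orientations are given as [roll, pitch, yaw] about the fixed x, y, z axes, in that order (R = Rz(yaw) Ry(pitch) Rx(roll)).
In Python, from rig import r, cams, job gives the robot as it stands.
- The arm moves only by the tool drive_tool, never from a script. Its argument "deltas" is a list of rows, each a list of 4 numbers: the shift along the tool's x, y, z in cm, then the turn about the tool's z in rad. In form: [[x, y, z, roll], ...]. A call has 1 to 12 rows; each row shifts and turns the commanded pose from where the row before left it, along the tool's axes as they then stand; what a row does not reach is not made up. A row lasts 1/12 s, in which the tool goes at most 41.7 mm and 7.16 degrees, less where a joint would pass 70% of its speed; a pose out of reach is approached as far as the arm can. A call with a gripper value outside its range is refused whole. "jaw" is the closure, from 0 (fully open) to 1 (shut), set as the call begins (left out, the last holds). The fingers move at their own pace and stop on an object; "force" is the grip in N (left out, the last holds). Time passes only in rows, so rows that do not move let the fingers close. It gives the time, the measured TCP pose, the force and the opening at its end, in the units of the state.
- r.sense(): the state, without advancing time (a new reading comes with each control period).
- cams.grab_frame(name): name is "scene" or "top"; returns (picture, depth): 400x640x3 uint8, red, green, blue; 400x640 float32, mm along the optical axis (not along the pixel's ray), 0 where there is no reading.
- cams.camera_params(name): a dict with "fx", "fy", "cx", "cy" (pixels), "R" (3x3) and "t" (3): a world point X has camera coordinates R X + t. Camera axes: x right, y down, z forward; pixel columns grow to the right and rows downward; lengths in mm; the calibration is good to about 2 mm. A picture is of the moment at which its call begins. camera_params takes no time and is no camera call.
- job.sign_off(): hands the job in, once; it reports no verdict.
The state is a dict: "clock": time; "qpos": joint angles; "qvel": joint speeds; "joint_efforts": joint torques, N m; "eef_pos": TCP position; "tcp_rot": TCP orientation; "contact_force": force on the tool from outside, world axes, zero at the start; "wrist_torque": the same for the moment, N m; "opening": opening from 0.0 (shut) to 1.0 (fully open).
Only numpy, scipy, OpenCV 4.12 (cv2) and the standard library are available. Lean on these libraries where they do the work, as an engineer would, in place of code of your own. Each camera call takes 0.05 s, during which the arm holds its last target. There are 200 camera calls.

## Working session

There is one attempt and no reset: what is moved stays moved. The work goes in short steps, Python scripts to look and compute and a tool call to move; the robot and the scene stay as the last step left them, time stands still between calls to the robot, and variables do not carry over. Pictures are saved under pics/ and viewed, about 8 in all and at most 12, crops included, and the job is handed in when it is done.

Besides the shell and the picture viewer there is one more tool, called after "Emit:" as name(argument=value, ...), one argument or row to a line, values as JSON. drive_tool: Moves the arm, as the interface text tells. Its arguments: {"type":"object","properties":{"deltas":{"type":"array"},"jaw":{"type":"number"},"force":{"type":"number"}},"required":["deltas"]}

```bash
mkdir -p pics; ls
python3 - <<'E'
from rig import r,cams,job
import cv2,numpy as np
s=r.sense();print({k:np.round(v,3) for k,v in s.items()})
for n in("scene","top"):
    p,d=cams.grab_frame(n);cv2.imwrite(f"pics/{n}0.png",p[:,:,::-1]);np.save(f"{n}0.npy",d)
    c=cams.camera_params(n);print(n,{k:np.round(v,3).tolist() for k,v in c.items()}, (d==0).mean())
E
```

```text
pics
{'clock': np.float64(0.0), 'qpos': array([ 1.273,  0.354,  1.634, -0.   ,  1.155, -0.002]), 'qvel': array([-0.001, -0.   , -0.   , -0.   ,  0.001, -0.002]), 'joint_efforts': array([-2.0000e-03, -6.0528e+01, -3.4205e+01, -0.0000e+00,  1.0000e-02,
        0.0000e+00]), 'eef_pos': array([182.086, 597.423, 247.575]), 'tcp_rot': array([-3.14 ,  0.   ,  2.846]), 'contact_force': array([ 0.65 , -0.444,  0.005]), 'wrist_torque': array([-0.042,  0.024,  0.032]), 'opening': np.float64(0.999)}
scene {'fx': 394.267, 'fy': 394.267, 'cx': 319.804, 'cy': 203.945, 'R': [[0.812, 0.584, -0.013], [0.304, -0.442, -0.844], [-0.498, 0.681, -0.536]], 't': [-502.437, -37.915, 1463.14]} 0.004234375
top {'fx': 394.007, 'fy': 394.007, 'cx': 322.115, 'cy': 202.414, 'R': [[0.013, -1.0, 0.012], [-0.988, -0.015, -0.153], [0.153, -0.01, -0.988]], 't': [56.065, 581.21, 1154.547]} 0.00403515625
```

View pics/scene0.png

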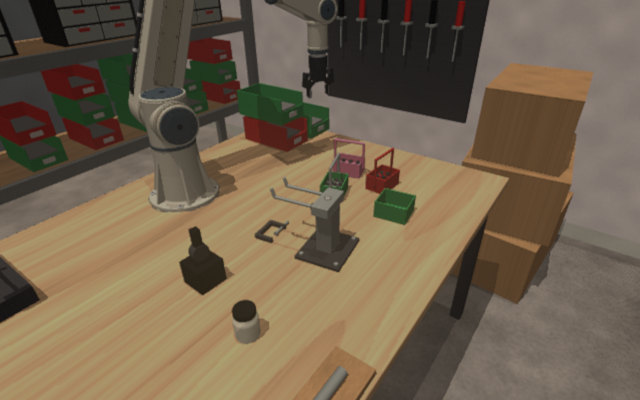

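View pics/top0.png

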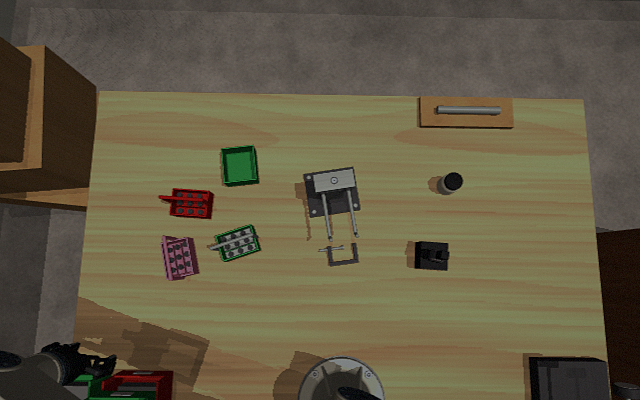

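The top view shows the robot base at the bottom. The candidates are:
- green with steel stock and handle at top (237,242) / scene (335,184)
- green without a handle at (240,165): the bin
- red (191,204) and pink (180,258): look-alikes

Only the first fits the tote. The stand is at (333,190), the gauge in its holder at (432,255), the clamp at (340,255) and the jar at (452,183).

```bash
cat > h.py <<'E'
import numpy as np,cv2
from rig import r,cams,job
def cloud(n,d):
    c=cams.camera_params(n);v,u=np.mgrid[:400,:640]
    P=np.stack([(u-c['cx'])/c['fx']*d,(v-c['cy'])/c['fy']*d,d],-1)
    return (P-np.array(c['t']))@np.array(c['R'])
def ray(n,u,v,z):
    c=cams.camera_params(n);R=np.array(c['R']);o=-R.T@np.array(c['t'])
    k=R.T@np.array([(u-c['cx'])/c['fx'],(v-c['cy'])/c['fy'],1]);return o+k*(z-o[2])/k[2]
def proj(n,X):
    c=cams.camera_params(n);p=np.array(c['R'])@np.array(X,float)+np.array(c['t']);return c['fx']*p[0]/p[2]+c['cx'],c['fy']*p[1]/p[2]+c['cy']
def rect(X):
    (c,s,a)=cv2.minAreaRect(X[:,:2].astype(np.float32));return np.round(c,1),np.round(s,1),round(a,1)
E
python3 - <<'E'
from h import *
out=[]
for n in("scene","top"):
    d=np.load(n+"0.npy");X=cloud(n,d);im=cv2.imread(f"pics/{n}0.png");hsv=cv2.cvtColor(im,cv2.COLOR_BGR2HSV)
    z=X[...,2]
    def box(x0,x1,y0,y1,z0,z1):
        return (d>0)&(X[...,0]>x0)&(X[...,0]<x1)&(X[...,1]>y0)&(X[...,1]<y1)&(z>z0)&(z<z1)
    print(n)
    if n=="top":
        for nm,(u,v) in dict(tote=(237,242),stand=(333,190),gauge=(432,255)).items():print(nm,ray(n,u,v,0).round())
    # regions
    for nm,b in dict(tote_rim=(300,620,130,320,50,70),tote_bar=(300,620,130,320,115,150),head=(500,800,-120,120,170,190),prong=(400,800,-120,120,155,169.5),prongtip=(400,800,-120,120,182,205),hold=(300,600,-400,-200,66,80),flange=(300,600,-400,-200,80,125),grip=(300,600,-400,-200,140,190),base=(400,800,-120,120,8,18)).items():
        m=box(*b);P=X[m]
        if len(P)>3: print(nm,len(P),P.mean(0).round(1),np.round([z[m].min(),z[m].max()]),*rect(P))
im=cv2.imread("pics/top0.png");s=cv2.imread("pics/scene0.png")
a=cv2.resize(im[135:285,150:290],None,fx=2.8,fy=2.8,interpolation=2);b=cv2.resize(im[155:275,295:460],None,fx=2.4,fy=2.4);
c=cv2.resize(s[140:270,250:420],None,fx=2.35,fy=2.35)
H=600;W=800;o=np.zeros((H,W,3),np.uint8)
o[:420,:392]=a;o[:288,396:792]=b[:288,:396];o[290:290+305,396:796]=c[:305,:400]
cv2.imwrite("pics/crop1.png",o)
E
```

```text
scene
tote_rim 99 [464.  274.8  58.8] [50. 69.] [464.1 292.3] [81.2 80.5] 17.7
tote_bar 42 [470.7 276.1 133.9] [117. 141.] [466.4 287.2] [ 9.5 66.8] 18.9
head 604 [612.7  23.9 179.1] [170. 185.] [570.7  25. ] [154.8 112.5] 9.5
prong 257 [589.6  11.7 164.4] [155. 169.] [559.5  21.9] [178.6 112.9] 10.8
prongtip 244 [599.6  29.9 183.8] [182. 196.] [554.5  19.8] [188.2 108.3] 11.6
hold 485 [ 437.6 -273.4   73.4] [66. 80.] [ 425.3 -263.8] [81.6 82.3] 85.5
flange 318 [ 432.4 -269.7  102.7] [ 80. 125.] [ 425.6 -264.6] [45.8 34.1] 78.1
grip 169 [ 429.6 -267.2  161.2] [140. 176.] [ 426.2 -264.5] [22.9 24.7] 75.2
base 1372 [607.5  12.5  14. ] [ 8. 18.] [543.8  21.2] [302.4 163.3] 8.7
top
tote [459. 326.   0.]
stand [628.  30.   0.]
gauge [ 427. -279.    0.]
tote_rim 106 [461.6 280.1  59.6] [50. 67.] [462.3 292.7] [80.4 79.1] 18.3
tote_bar 97 [464.1 287.1 136. ] [118. 143.] [464.4 287.9] [ 9.8 70.1] 20.0
head 909 [608.2  31.8 179.5] [170. 188.] [570.3  25.3] [153.1 109.9] 9.6
prong 159 [546.6  22.9 166.9] [155. 169.] [558.2  23.9] [169.4 106.9] 10.7
prongtip 285 [602.5  31.7 184.2] [182. 197.] [552.7  22.4] [185.7 108.3] 9.7
hold 547 [ 424.2 -259.4   73. ] [66. 80.] [ 424.2 -264.3] [81.1 80.1] 85.6
flange 111 [ 422.  -252.2  106.1] [ 80. 125.] [ 418.8 -257.7] [49.7 29.5] 39.7
grip 99 [ 423.9 -261.2  167.3] [140. 179.] [ 424.2 -263.7] [21.2 22. ] 79.3
base 1264 [575.9  35.9  13.4] [ 8. 18.] [591.    4.2] [378.4 228.5] 0.5
```

View pics/crop1.png

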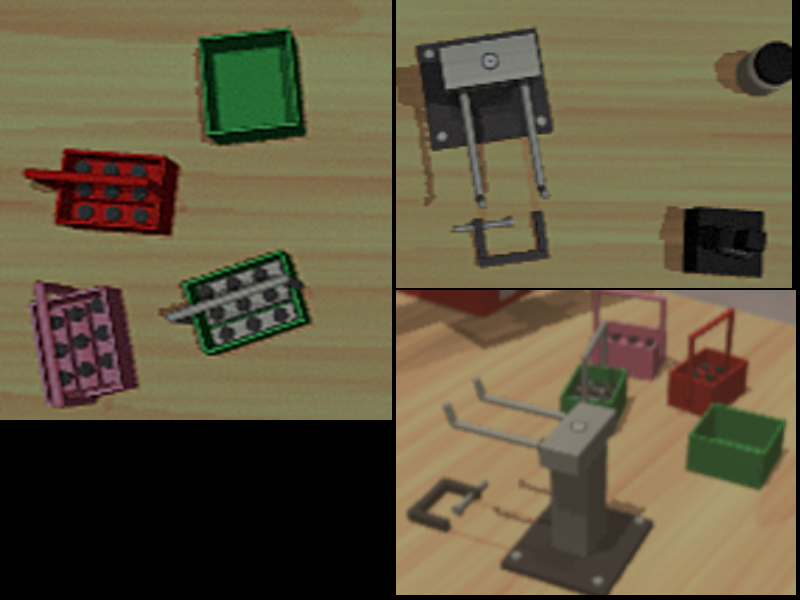

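Confirmed: the green filled tote with the steel bow handle is at crop (245,300), full-frame (237,242). The ring on the head is at crop (490,61), full-frame (334,180). Next I refine the key points.

Run:
```python
from h import *
C={n:cloud(n,np.load(n+"0.npy")) for n in("scene","top")}
def sel(n,b):
    X=C[n];m=(np.load(n+"0.npy")>0)
    for i in range(3): m&=(X[...,i]>b[2*i])&(X[...,i]<b[2*i+1])
    return X[m]
for n in C:
    print(n)
    for nm,b in dict(tote_rim=(380,540,210,380,50,70),tote_bar=(380,540,210,390,124,150),head=(598,800,-120,120,173,188),prongs=(450,575,-120,120,155,180)).items():
        P=sel(n,b);print(nm,len(P),P.mean(0).round(1),np.median(P[:,2]).round(1),*rect(P))
    P=sel(n,(450,575,-120,120,158,178))
    for s in(0,1):
        Q=P[(P[:,1]-.17*(P[:,0]-640)>25)==bool(s)]
        vx,vy,x0,y0=cv2.fitLine(Q[:,:2].astype(np.float32),cv2.DIST_HUBER,0,.01,.01).ravel();print('prong',s,len(Q),x0,y0,np.arctan(vy/vx))
    P=sel(n,(440,600,-120,120,183,200))
    print('tips',P.mean(0).round(1)); 
    for q in (P[P[:,1]>0],P[P[:,1]<0]): print(q.mean(0).round(1),len(q))
    # ring: dark pixels on head
    im=cv2.imread(f"pics/{n}0.png",0).astype(int);X=C[n]
    e=(X[...,0]>598)&(abs(X[...,2]-180)<6)&(abs(X[...,1])<120)&(X[...,0]<700)
    e=cv2.erode(e.astype(np.uint8),np.ones((5,5)))>0
    m=e&(im<np.median(im[e])-12);v,u=np.nonzero(m);print('ring px',len(u),np.median(u),np.median(v),u.mean(),v.mean(),ray(n,u.mean(),v.mean(),180).round(1))
```

```text
scene
tote_rim 183 [456.3 312.9  58.4] 59.1 [456.5 313.4] [ 80.6 125.3] 18.9
tote_bar 61 [460.  306.  136.1] 137.7 [456.7 314.1] [ 10.2 124.1] 19.7
head 446 [626.5  26.5 181.3] 181.8 [621.1  33.5] [ 53.  112.6] 8.9
prongs 251 [520.8  15.2 170. ] 170.2 [523.9  16. ] [111.7  83.1] 8.7
prong 0 121 526.821 -19.793272 0.16398484
prong 1 124 518.7685 49.898 0.17447537
tips [491.5  19.1 188.1]
[502.9  49.4 187.1] 26
[474.1 -27.3 189.7] 17
ring px 13 329.0 198.0 328.2307692307692 198.07692307692307 [624.   36.3 180. ]
top
tote_rim 213 [454.4 316.7  59.6] 60.1 [455.8 311.4] [ 79.9 118.9] 19.2
tote_bar 170 [454.6 314.2 136.7] 136.6 [455. 314.] [ 10.4 123.6] 19.5
head 692 [621.9  31.5 181.1] 181.2 [618.5  33.4] [ 55.3 109.9] 9.6
prongs 278 [523.4  19.4 170.2] 170.3 [525.6  17.6] [110.5  80.1] 9.6
prong 0 131 527.124 -17.007229 0.16683131
prong 1 146 520.66876 52.628235 0.16705933
tips [503.1  22.8 189.2]
[520.3  50.  188.1] 27
[472.1 -26.3 191.4] 15
ring px 21 335.0 181.0 334.0952380952381 180.9047619047619 [619.   33.8 180. ]
```

Emit:
drive_tool(
  deltas=[
    [0,0,0,0.117],
    [0,0,0,0.117],
    [0,0,0,0.117],
    [0,0,0,0.117],
    [0,0,0,0.117],
    [0,0,0,0.117],
    [0,0,0,0.117],
    [0,0,0,0.117],
  ],
  jaw=0,
  force=100,
)

```text
clock: 0.77
eef_pos: [182.1, 597.6, 247.8]
tcp_rot: [-3.141, 0.001, 1.904]
contact_force: [-0.5, 0.1, -0.2]
opening: 1.0
```

Emit:
drive_tool(
  deltas=[
    [-1.5,0.7,0,0],
    [-3,1.4,0,0],
    [-3.5,1.6,0,0],
    [-3.5,1.6,0,0],
    [-3.5,1.6,0,0],
    [-3.5,1.6,0,0],
    [-3.5,1.6,0,0],
    [-3.5,1.6,0,0],
    [-3.5,1.6,0,0],
    [-3.5,1.6,0,0],
    [-2.2,1,0,0],
    [-1.1,0.5,0,0],
  ],
)

```text
clock: 1.77
eef_pos: [457.7, 311.6, 248.1]
tcp_rot: [-3.141, 0.001, 1.91]
contact_force: [0.7, -0.4, -0.3]
opening: 1.001
```

Emit:
drive_tool(
  deltas=[
    [0,0,0,0],
    [0,0,0,0],
    [0,0,0,0],
  ],
)

```text
clock: 2.02
eef_pos: [455.2, 315.2, 248.1]
tcp_rot: [-3.141, -0.0, 1.911]
contact_force: [-0.1, -0.8, -0.7]
opening: 1.002
```

Emit:
drive_tool(
  deltas=[
    [0,0,1,0],
    [0,0,2,0],
    [0,0,2,0],
    [0,0,2,0],
    [0,0,2,0],
    [0,0,1.5,0],
    [0,0,0.8,0],
    [0,0,0.5,0],
    [0,0,0,0],
    [0,0,0,0],
  ],
)

```text
clock: 2.85
eef_pos: [455.9, 315.3, 130.6]
tcp_rot: [3.141, -0.0, 1.91]
contact_force: [0.5, -0.9, -0.0]
opening: 1.005
```

Run:
```python
from h import *
s=r.sense();print(s['eef_pos'].round(1) if hasattr(s['eef_pos'],'round') else s['eef_pos'])
p,d=cams.grab_frame("scene");q,e=cams.grab_frame("top")
a=cv2.resize(p[110:230,260:420],None,fx=4,fy=4)[:300*2,:400];a=cv2.resize(p[120:220,290:390],(400,400));b=cv2.resize(q[190:290,185:285],(400,400))
cv2.imwrite("pics/grasp.png",np.hstack([a,b])[:,:,::-1])
```

```text
[455.9 315.3 130.6]
```

View pics/grasp.png

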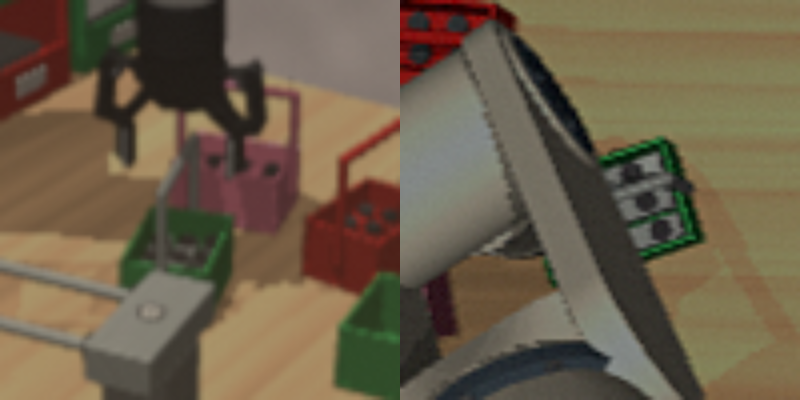

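The crop shows the two fingers, at (125,150) and (235,150), straddling the bar at (180,150). I can close.

Emit:
drive_tool(
  deltas=[
    [0,0,0,0],
    [0,0,0,0],
    [0,0,0,0],
    [0,0,0,0],
    [0,0,0,0],
    [0,0,0,0],
    [0,0,0,0],
    [0,0,0,0],
    [0,0,0,0],
    [0,0,0,0],
  ],
  jaw=1,
  force=100,
)

```text
clock: 3.78
eef_pos: [455.7, 314.7, 130.5]
tcp_rot: [-3.141, 0.0, 1.91]
contact_force: [-3.1, -1.3, 6.3]
opening: 0.081
```

Emit:
drive_tool(
  deltas=[
    [0,0,-0.3,0],
    [0,0,-0.5,0],
    [0,0,-1,0],
    [0,0,-1,0],
    [0,0,-1,0],
    [0,0,-1,0],
    [0,0,-1,0],
    [0,0,-1,0],
    [0,0,-0.8,0],
    [0,0,-0.4,0],
    [0,0,0,0],
    [0,0,0,0],
  ],
)

```text
clock: 4.78
eef_pos: [455.8, 314.7, 210.3]
tcp_rot: [3.142, -0.0, 1.91]
contact_force: [-0.1, 0.4, -5.1]
opening: 0.084
```

Emit:
drive_tool(
  deltas=[
    [0,0,0,0.043],
    [0,0,0,0.043],
    [0,0,0,0.043],
    [0,0,0,0.043],
    [-0.4,-0.5,0,0],
    [-0.9,-1,0,0],
    [-1.4,-1.5,0,0],
    [-1.6,-1.6,0,0],
    [-1.6,-1.6,0,0],
    [-1.6,-1.2,0,0],
    [-1.6,-0.7,0,0],
    [-1.6,-0.3,0,0],
  ],
)

```text
clock: 5.78
eef_pos: [388.9, 193.9, 209.7]
tcp_rot: [-3.14, 0.001, 1.74]
contact_force: [0.6, -0.5, -5.5]
opening: 0.081
```

Emit:
drive_tool(
  deltas=[
    [-1.8,0,0,0],
    [-1.8,0,0,0],
    [-1.8,0,0,0],
    [-1.8,0,0,0],
    [-1.8,0,0,0],
    [-1.8,0,0,0],
    [-1.8,0,0,0],
    [-1.8,0,0,0],
    [-1.8,0,0,0],
    [-1.6,0,0,0],
    [-1.2,0,0,0],
    [-0.7,0,0,0],
  ],
)

```text
clock: 6.78
eef_pos: [423.0, -0.2, 209.9]
tcp_rot: [-3.141, 0.0, 1.738]
contact_force: [1.1, -0.6, -5.9]
opening: 0.078
```

Emit:
drive_tool(
  deltas=[
    [0,0,0,0],
    [0,0,0,0],
    [0,0,0,0],
    [0,0,0,0],
  ],
)

```text
clock: 7.12
eef_pos: [423.4, 1.6, 210.2]
tcp_rot: [-3.141, -0.0, 1.739]
contact_force: [1.1, -0.3, -6.2]
opening: 0.081
```

Run:
```python
from h import *
s=r.sense();e=np.array(s['eef_pos']);print(e,s['tcp_rot'])
d=e[:2]-[621,34];print('stand xy',d@[.986,.166],d@[-.166,.986])
p,D=cams.grab_frame("scene");q,E=cams.grab_frame("top")
np.save('s1.npy',D);cv2.imwrite("pics/s1raw.png",p[:,:,::-1]);
cv2.imwrite("pics/s1.png",np.hstack([cv2.resize(p[150:250,225:345],(480,400)),cv2.resize(q[155:275,290:380],(300,400))])[:,:,::-1])
```

```text
[423.36730496   1.64326134 210.20487797] [-3.14136402e+00 -2.56601656e-04  1.73867608e+00]
stand xy -200.2370559293109 0.903283062530499
```

View pics/s1.png

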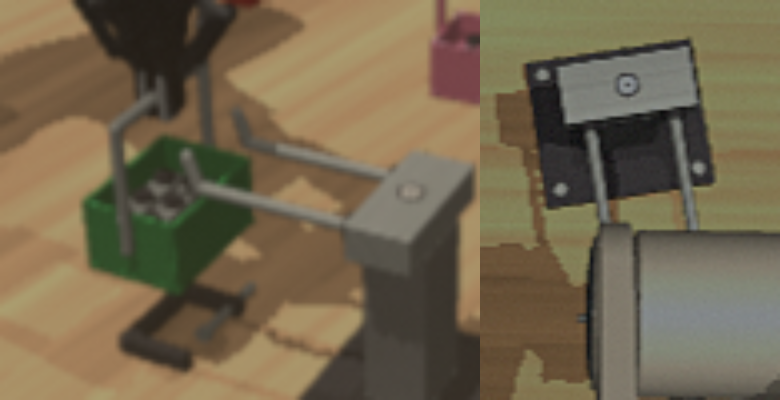

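The tote hangs level. Its bar (crop 140,110) is above the prong tips (190,160) and (240,125), and the rim is below the prongs. I'll slide in and lower.

Emit:
drive_tool(
  deltas=[
    [0,0.4,0,0],
    [0,0.8,0,0],
    [0,1,0,0],
    [0,1,0,0],
    [0,1,0,0],
    [0,1,0,0],
    [0,1,0,0],
    [0,1,0,0],
    [0,1,0,0],
    [0,0.8,0,0],
    [0,0.5,0,0],
    [0,0,0,0],
  ],
)

```text
clock: 8.22
eef_pos: [518.4, 17.0, 210.3]
tcp_rot: [3.141, 0.0, 1.738]
contact_force: [-0.1, -1.1, -5.1]
opening: 0.08
```

Emit:
drive_tool(
  deltas=[
    [0,0,0.5,0],
    [0,0,0.5,0],
    [0,0,0.5,0],
    [0,0,0.5,0],
    [0,0,0.4,0],
    [0,0,0.4,0],
    [0,0,0.3,0],
    [0,0,0.2,0],
    [0,0,0.1,0],
    [0,0,0,0],
    [0,0,0,0],
  ],
)

```text
clock: 9.13
eef_pos: [517.4, 16.8, 176.4]
tcp_rot: [3.141, 0.0, 1.738]
contact_force: [-0.7, 0.9, -5.6]
opening: 0.08
```

Emit:
drive_tool(
  deltas=[
    [0,0,0.1,0],
    [0,0,0.1,0],
    [0,0,0,0],
    [0,0,0,0],
  ],
)

```text
clock: 9.47
eef_pos: [517.3, 16.8, 174.3]
tcp_rot: [-3.142, 0.0, 1.738]
contact_force: [-0.0, 0.8, -4.8]
opening: 0.08
```

Emit:
drive_tool(
  deltas=[
    [0,0,0.1,0],
    [0,0,0,0],
    [0,0,0,0],
  ],
)

```text
clock: 9.72
eef_pos: [517.4, 16.8, 173.4]
tcp_rot: [3.141, 0.0, 1.738]
contact_force: [-0.1, -0.2, -4.6]
opening: 0.081
```

Emit:
drive_tool(
  deltas=[
    [0,0,0.1,0],
    [0,0,0,0],
    [0,0,0,0],
  ],
)

```text
clock: 9.97
eef_pos: [517.5, 16.8, 172.9]
tcp_rot: [3.141, 0.0, 1.738]
contact_force: [-2.7, -0.3, 5.1]
opening: 0.079
```

Emit:
drive_tool(
  deltas=[
    [0,0,0.1,0],
    [0,0,0,0],
    [0,0,0,0],
  ],
)

```text
clock: 10.22
eef_pos: [517.6, 16.8, 172.7]
tcp_rot: [3.141, 0.0, 1.738]
contact_force: [-5.6, -0.3, 14.0]
opening: 0.08
```

Contact at the expected height: the force changed from -5 to +14 N. I'll ease off and release gently.

Emit:
drive_tool(
  deltas=[
    [0,0,-0.1,0],
    [0,0,0,0],
  ],
)

```text
clock: 10.38
eef_pos: [517.5, 16.9, 172.9]
tcp_rot: [3.141, 0.0, 1.738]
contact_force: [-3.2, 0.4, 7.1]
opening: 0.077
```

Emit:
drive_tool(
  deltas=[
    [0,0,0,0],
    [0,0,0,0],
    [0,0,0,0],
    [0,0,0,0],
    [0,0,0,0],
    [0,0,0,0],
  ],
  jaw=0.5,
)

```text
clock: 10.88
eef_pos: [517.3, 16.8, 172.2]
tcp_rot: [-3.142, -0.0, 1.738]
contact_force: [-0.3, -0.6, 0.6]
opening: 0.502
```

Run:
```python
from h import *
p,D=cams.grab_frame("scene")
cv2.imwrite("pics/s2.png",cv2.resize(p[140:260,225:365],(700,600))[:,:,::-1])
```

```text
(no output)
```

View pics/s2.png

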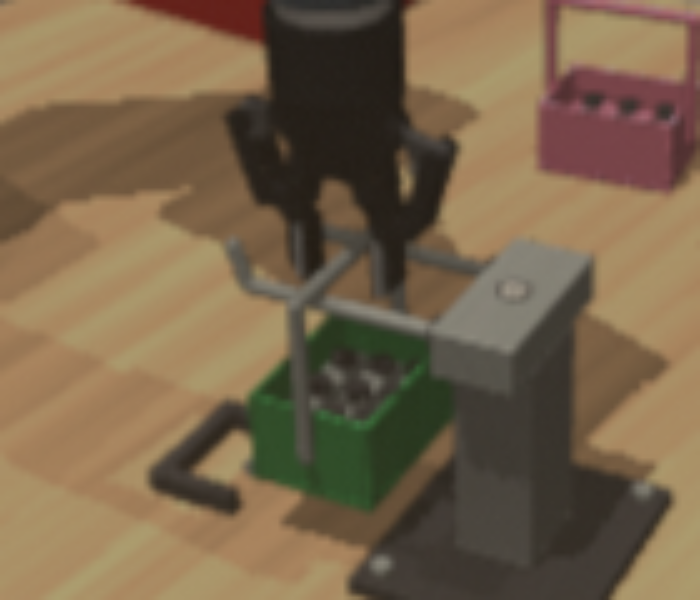

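The bar rests on both prongs, crossing at (300,295) and (365,240), and the tote hangs freely with the fingers clear. I'll retreat and re-measure the gauge.

Emit:
drive_tool(
  deltas=[
    [0,0,-0.5,0],
    [0,0,-1,0],
    [0,0,-1,0],
    [0,0,-1,0],
    [0,0,-1,0],
    [0,0,-1.5,0],
    [0,0,-1.5,0],
    [0,0,-1.5,0],
    [0,0,-1.5,0],
    [0,0,-1,0],
    [0,0,-0.5,0],
  ],
)

```text
clock: 11.85
eef_pos: [518.0, 16.9, 294.6]
tcp_rot: [3.139, 0.0, 1.738]
contact_force: [0.2, 0.0, 0.7]
opening: 0.501
```

Emit:
drive_tool(
  deltas=[
    [-0.5,0,0,0.0945],
    [-1.5,0,0,0.0945],
    [-2.5,0,0,0.0945],
    [-2.5,0,0,0.0945],
    [-2.5,0,0,0],
    [-2,0,0,0],
    [-1,0,0,0],
  ],
  jaw=0,
)

```text
clock: 12.43
eef_pos: [503.5, -108.5, 292.1]
tcp_rot: [-3.141, 0.001, 1.359]
contact_force: [0.8, -0.3, -0.4]
opening: 1.004
```

Run:
```python
from h import *
for k in range(2):
  for n in("scene","top"):
    p,d=cams.grab_frame(n);X=cloud(n,d)
    for nm,b in dict(gtop=(166,182),grip=(132,182),flange=(74,100),case=(92,124)).items():
        m=(d>0)&(abs(X[...,0]-425)<40)&(abs(X[...,1]+264)<40)&(X[...,2]>b[0])&(X[...,2]<b[1]);P=X[m]
        if len(P)>4: print(n,nm,len(P),P.mean(0).round(1),P[:,2].max().round(),*rect(P))
print(r.sense()['eef_pos'])
```

```text
scene gtop 74 [ 427.4 -265.5  172. ] 176.0 [ 424.4 -264.3] [21.6 26.5] 76.5
scene grip 198 [ 429.9 -267.4  157.5] 176.0 [ 424.3 -264.6] [22.6 26. ] 78.6
scene flange 337 [ 435.  -271.3   80. ] 100.0 [ 425.1 -264.6] [77.2 77.9] 88.8
scene case 219 [ 432.2 -269.8  109.7] 124.0 [ 426.5 -264.9] [48.1 28.3] 72.9
top gtop 71 [ 424.4 -263.8  172.4] 176.0 [ 424.2 -264.4] [22.6 21.5] 78.2
top grip 108 [ 423.9 -261.   164.3] 176.0 [ 424.  -264.3] [22.6 21.9] 77.7
top flange 221 [ 424.1 -257.4   76.7] 89.0 [ 424.2 -263.7] [76.5 78.6] 88.4
top case 78 [ 423.8 -251.3  115.7] 124.0 [ 424. -263.] [45.3 27.3] 79.8
scene gtop 73 [ 427.2 -265.7  172.1] 176.0 [ 424.8 -264.5] [21.5 22.2] 76.7
scene grip 197 [ 430.  -267.4  157.6] 176.0 [ 425.6 -264.7] [22.  25.5] 77.9
scene flange 341 [ 434.2 -271.3   80.1] 100.0 [ 424.7 -264.3] [79.2 78.9] 0.2
scene case 225 [ 432.2 -270.1  109.7] 124.0 [ 426.1 -264.9] [45.8 29.6] 78.8
top gtop 73 [ 424.  -263.5  172.6] 177.0 [ 424.5 -263.9] [23. 22.] 77.0
top grip 106 [ 423.9 -260.9  165.6] 177.0 [ 424.4 -263.9] [23.  22.2] 77.0
top flange 212 [ 422.6 -257.4   77. ] 99.0 [ 424.1 -263.2] [76.5 78.7] 87.8
top case 77 [ 423.3 -251.1  114.7] 124.0 [ 423.9 -262.9] [45.4 27.3] 81.1
[ 504.27540466 -106.17277468  292.21429797]
```

Emit:
drive_tool(
  deltas=[
    [-1,-0.25,0,0],
    [-2,-0.5,0,0],
    [-2.5,-0.65,0,0],
    [-2.5,-0.65,0,0],
    [-2.5,-0.65,0,0],
    [-2.5,-0.65,0,0],
    [-2,-0.5,0,0],
    [-1.4,-0.4,0,0],
    [-0.7,-0.2,0,0],
    [0,0,0,0],
    [0,0,0,0],
    [0,0,0,0],
  ],
)

```text
clock: 13.63
eef_pos: [425.3, -263.8, 292.3]
tcp_rot: [3.142, -0.0, 1.361]
contact_force: [0.3, -0.5, -0.3]
opening: 1.002
```

Emit:
drive_tool(
  deltas=[
    [0,0,1,0],
    [0,0,2,0],
    [0,0,2,0],
    [0,0,1.5,0],
    [0,0,1,0],
    [0,0,0,0],
    [0,0,0,0],
  ],
)

```text
clock: 14.22
eef_pos: [425.0, -264.1, 216.9]
tcp_rot: [-3.141, -0.0, 1.36]
contact_force: [0.0, -0.0, -0.3]
opening: 1.002
```

Emit:
drive_tool(
  deltas=[
    [0,0,1,0],
    [0,0,1.5,0],
    [0,0,1.5,0],
    [0,0,1.2,0],
    [0,0,0.9,0],
    [0,0,0.5,0],
    [0,0,0,0],
    [0,0,0,0],
  ],
)

```text
clock: 14.88
eef_pos: [425.2, -264.7, 151.5]
tcp_rot: [3.141, 0.0, 1.36]
contact_force: [0.5, -0.4, 0.4]
opening: 0.998
```

Emit:
drive_tool(
  deltas=[
    [0,0,0,0],
    [0,0,0,0],
    [0,0,0,0],
    [0,0,0,0],
    [0,0,0,0],
    [0,0,0,0],
    [0,0,0,0],
    [0,0,0,0],
    [0,0,0,0],
  ],
  jaw=1,
  force=60,
)

```text
clock: 15.63
eef_pos: [425.1, -264.7, 151.6]
tcp_rot: [3.141, 0.0, 1.36]
contact_force: [-1.9, -0.2, 5.7]
opening: 0.249
```

Emit:
drive_tool(
  deltas=[
    [0,0,-0.5,0],
    [0,0,-1,0],
    [0,0,-1.5,0],
    [0,0,-2,0],
    [0,0,-2.2,0],
    [0,0,-2.5,0],
    [0,0,-2.5,0],
    [0,0,-2.5,0],
    [0,0,-2.5,0],
    [0,0,-2,0],
    [0,0,-1.2,0],
    [0,0,-0.5,0],
  ],
)

```text
clock: 16.63
eef_pos: [425.3, -264.8, 363.0]
tcp_rot: [3.138, 0.001, 1.36]
contact_force: [-0.1, 0.3, -2.2]
opening: 0.253
```

Emit:
drive_tool(
  deltas=[
    [1,0.4,0,0],
    [2,0.8,0,0],
    [2.5,1,0,0],
    [2.5,1,0,0],
    [2.5,1,0,0],
    [2.5,1,0,0],
    [2.5,1,0,0],
    [2.5,1,0,0],
    [2.5,1,0,0],
    [2.5,1,0,0],
    [2.5,1,0,0],
    [2.5,0.9,0,0],
  ],
)

```text
clock: 17.63
eef_pos: [592.2, -12.0, 358.8]
tcp_rot: [-3.139, 0.0, 1.36]
contact_force: [1.1, -1.2, -2.4]
opening: 0.249
```

Emit:
drive_tool(
  deltas=[
    [2.2,0.8,0,0],
    [1.7,0.6,0,0],
    [1,0.3,0,0],
    [0.4,0.1,0,0],
    [0,0,0,0],
    [0,0,0,0],
    [0,0,0,0],
    [0,0,0,0],
  ],
)

```text
clock: 18.3
eef_pos: [620.4, 33.1, 360.5]
tcp_rot: [3.141, 0.0, 1.359]
contact_force: [-0.1, -0.3, -2.2]
opening: 0.25
```

Emit:
drive_tool(
  deltas=[
    [0,0,0.5,0],
    [0,0,0.8,0],
    [0,0,0.8,0],
    [0,0,0.5,0],
    [0,0,0.3,0],
    [0,0,0.1,0],
    [0,0,0,0],
    [0,0,0,0],
    [0,0,0,0],
  ],
)

```text
clock: 19.05
eef_pos: [621.0, 34.1, 330.7]
tcp_rot: [3.141, -0.0, 1.36]
contact_force: [-0.2, -0.1, -2.9]
opening: 0.252
```

Run:
```python
from h import *
e=np.array(r.sense()['eef_pos']);print(e)
p,d=cams.grab_frame("scene");q,f=cams.grab_frame("top")
np.save("s3.npy",d);cv2.imwrite("pics/s3raw.png",p[:,:,::-1]);cv2.imwrite("pics/t3raw.png",q[:,:,::-1])
for X in ([*e[:2],e[2]-139.6],[621,34,180]):print(np.round(proj("scene",X),1),np.round(proj("top",X),1))
X=cloud("scene",d)
for a,b in((188,196),(196,212),(214,235),(245,265),(290,305)):
    m=(d>0)&(abs(X[...,2]-(a+b)/2)<(b-a)/2)&(np.hypot(X[...,0]-e[0],X[...,1]-e[1])<60);P=X[m]
    if len(P)>2:print(a,b,len(P),P.mean(0).round(1),'px',np.argwhere(m)[:,::-1].mean(0))
cv2.imwrite("pics/s3.png",np.hstack([cv2.resize(p[130:230,280:380],(500,500),interpolation=cv2.INTER_CUBIC),cv2.resize(q[140:240,290:350],(300,500))])[:,:,::-1])
```

```text
[620.98938278  34.05647739 330.65603817]
[326.8 194.6] [334.2 179.3]
[326.8 198.1] [334.  180.2]
196 212 15 [622.2  33.1 203.4] px [327. 191.]
214 235 29 [623.6  31.2 225.7] px [327.         184.27586207]
245 265 103 [626.9  25.  259.2] px [326.62135922 174.39805825]
290 305 104 [624.9  24.8 297.6] px [325.875      160.95192308]
```

View pics/s3.png

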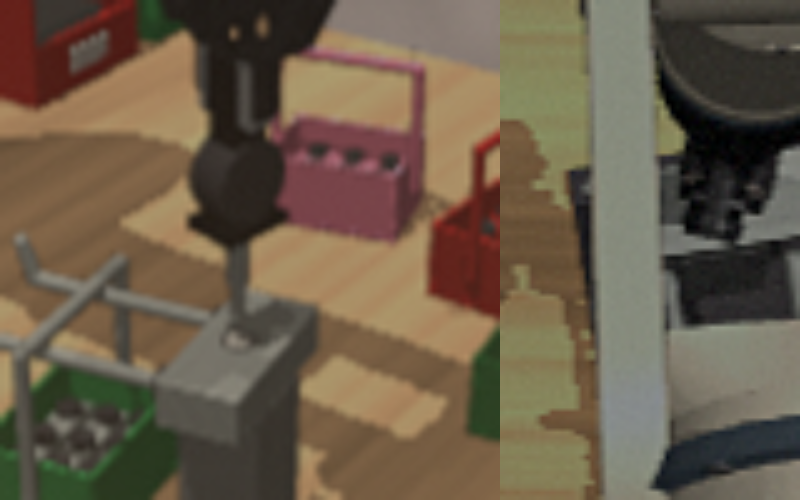

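The crop shows the plunger tip just above the ring at crop (237,335), with the tote hanging on both prongs. Next I refine the ring centre from the unobstructed first images.

Run:
```python
from h import *
A=[];B=[]
for n,g in(("scene",(328,198)),("top",(334,181))):
    im=cv2.imread(f"pics/{n}0.png",0).astype(float);u0,v0=g
    w=im[v0-6:v0+7,u0-8:u0+9];print(w.astype(int))
    k=np.clip(np.median(w[3:10,3:14])-5-w,0,None);v,u=np.mgrid[v0-6:v0+7,u0-8:u0+9]
    s=((u-u0)/5.)**2+((v-v0)/4.5)**2<1
    k=k*s;c=(k*u).sum()/k.sum(),(k*v).sum()/k.sum();print(n,np.round(c,2),ray(n,*c,180).round(1))
```

```text
[[125 115  90 102 126 131 129 129 129 129 130 128 128 127 127 126 126]
 [129 128 118 126 131 129 128 129 129 129 129 128 128 127 127 126 126]
 [100 120 131 131 129 128 128 128 129 129 128 127 126 127 126 127 127]
 [107 127 132 129 128 126 124 121 121 125 126 127 126 126 127 128 128]
 [129 131 129 127 114 116 130 133 127 120 112 119 126 127 127 127 128]
 [132 129 128 126 103 121 144 136 137 133 109 112 124 127 127 127 127]
 [129 128 128 127 100 124 147 140 144 133 104 111 124 127 127 127 124]
 [128 127 129 128 115 116 122 120 123 108 105 120 127 127 126 124 108]
 [128 129 129 129 126 121 115 111 113 113 121 127 128 127 125 110  81]
 [129 129 128 129 128 127 126 125 127 127 127 127 126 127 113  85  63]
 [129 129 129 127 128 128 127 127 127 127 128 127 127 118  92  66  59]
 [130 128 128 128 128 127 127 127 126 126 127 127 122  98  69  60  60]
 [129 128 129 127 126 127 127 127 127 127 127 123 102  73  61  59  60]]
scene [327.65 198.1 ] [622.8  35.2 180. ]
[[120 120 120 122 118 119 122 122 117 122 122 122 124 120 122 121 123]
 [119 120 121 122 122 126 123 121 123 123 125 122 122 122 124 123 125]
 [122 121 120 122 126 105  53  46  62  57  90 122 120 118 118 116 118]
 [124 119 121 123 108  77 110 144 143 123  78  92 126 121 121 124 126]
 [116 118 117 120  99  92 143 134 138 139 122  96 127 124 124 125 124]
 [120 121 119 123 103  95 141 106  64 120 122  91 113 125 121 126 124]
 [125 125 125 129 101  82 140 143 142 140 110  73 115 127 125 126 125]
 [128 124 123 125 113  80 105 139 139 115  67  87 130 126 127 128 125]
 [124 127 123 124 129 114  67  55  48  62 100 131 129 126 127 126 126]
 [126 127 125 124 128 129 133 118 108 133 131 124 121 120 121 121 121]
 [127 128 127 126 125 124 126 124 124 125 127 124 121 128 126 125 126]
 [123 123 122 121 122 123 127 125 128 128 126 129 132 133 134 135 134]
 [124 126 127 128 131 130 131 132 133 135 134 133 133 134 137 133 138]]
top [333.77 180.06] [621.4  34.7 180. ]
```

Emit:
drive_tool(
  deltas=[
    [0.08,0.06,0,0],
    [0,0,0.2,0],
    [0,0,0.2,0],
    [0,0,0.2,0],
    [0,0,0.2,0],
    [0,0,0,0],
    [0,0,0,0],
  ],
)

```text
clock: 19.73
eef_pos: [621.4, 34.7, 322.0]
tcp_rot: [-3.141, 0.0, 1.36]
contact_force: [1.2, -0.4, -2.2]
opening: 0.252
```

Emit:
drive_tool(
  deltas=[
    [0,0,0.1,0],
    [0,0,0.1,0],
    [0,0,0,0],
    [0,0,0,0],
  ],
)

```text
clock: 20.07
eef_pos: [621.5, 34.7, 320.3]
tcp_rot: [-3.142, 0.0, 1.36]
contact_force: [-0.1, -0.4, -1.5]
opening: 0.25
```

Emit:
drive_tool(
  deltas=[
    [0,0,0.1,0],
    [0,0,0.1,0],
    [0,0,0,0],
    [0,0,0,0],
  ],
)

```text
clock: 20.4
eef_pos: [621.7, 34.7, 318.4]
tcp_rot: [3.141, -0.0, 1.36]
contact_force: [0.6, -0.1, -0.9]
opening: 0.252
```

Emit:
drive_tool(
  deltas=[
    [0,0,0.1,0],
    [0,0,0.1,0],
    [0,0,0,0],
    [0,0,0,0],
  ],
)

```text
clock: 20.73
eef_pos: [621.6, 34.7, 316.4]
tcp_rot: [3.141, -0.0, 1.36]
contact_force: [0.0, 0.9, -0.1]
opening: 0.252
```

Run:
```python
from h import *
F=[];Z=[]
for k in range(24):
    cams.grab_frame("scene");s=r.sense();F.append(s['contact_force'][2]);Z.append(s['eef_pos'][2])
print(np.mean(F),np.std(F),np.mean(Z))
```

```text
-0.10980869698009703 0.4815926661700645 316.32524422499057
```

Emit:
drive_tool(
  deltas=[
    [0,0,0.1,0],
    [0,0,0.1,0],
    [0,0,0,0],
    [0,0,0,0],
  ],
)

```text
clock: 22.27
eef_pos: [621.6, 34.7, 314.2]
tcp_rot: [-3.142, 0.0, 1.36]
contact_force: [0.2, 0.1, 0.2]
opening: 0.252
```

Run:
```python
from h import *
F=[];Z=[];T=[]
for k in range(24):
    p,d=cams.grab_frame("scene");s=r.sense();F.append(s['contact_force']);Z.append(s['eef_pos']);
print(np.mean(F,0),np.mean(Z,0),s['clock'])
q,f=cams.grab_frame("top")
X=cloud("scene",d);e=np.mean(Z,0)
for a,b in((183,190),(192,212),(214,235)):
    m=(d>0)&(X[...,2]>a)&(X[...,2]<b)&(np.hypot(X[...,0]-e[0],X[...,1]-e[1])<22);print(a,np.argwhere(m)[:,::-1].mean(0))
cv2.imwrite("pics/fin.png",np.hstack([cv2.resize(p[170:220,300:350],(500,500),interpolation=cv2.INTER_CUBIC),cv2.resize(p[140:260,230:350],(300,500))])[:,:,::-1])
```

```text
[ 0.54333781 -0.11559072  0.30775779] [621.54559314  34.70068047 314.30033494] 23.4667
183 [329.16666667 197.125     ]
192 [326.92307692 191.15384615]
214 [327.36363636 185.86363636]
```

View pics/fin.png

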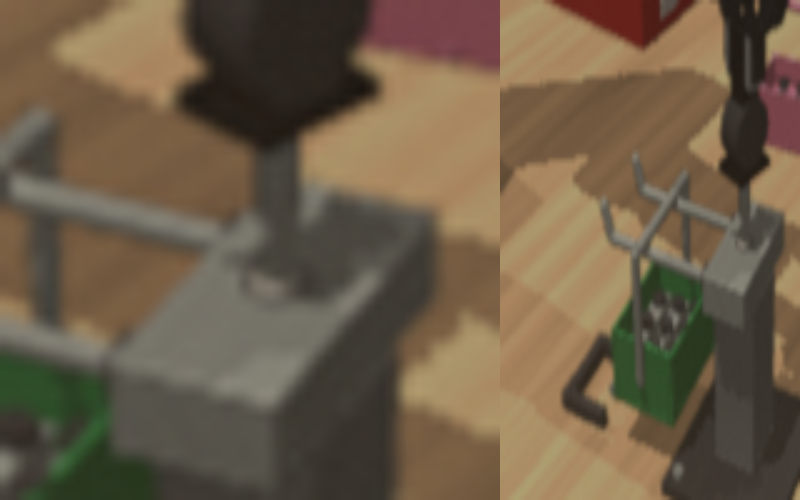

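Run:
```python
from h import *
p=np.mean([cv2.cvtColor(cams.grab_frame("scene")[0],cv2.COLOR_RGB2GRAY).astype(float) for _ in range(6)],0)
print(p[186:204,319:338].astype(int));print(proj("scene",[622,35,180]),proj("scene",[622,35,200]))
a=cv2.imread("pics/scene0.png",0).astype(np.uint8)
f=lambda x:cv2.resize(np.clip((x[183:208,315:340].astype(float)-40)*1.8,0,255).astype(np.uint8),(400,400),interpolation=cv2.INTER_NEAREST)
cv2.imwrite("pics/cmp.png",np.hstack([f(a),f(p)]))
```

```text
[[ 96  97  97  98  98  96  74  65  68  67  72 128 146 147 147 146 146 144
  143]
 [ 97  98  97  96  95  93  73  65  69  67  71 125 136 143 145 146 145 144
  143]
 [ 98  97  96  94  93  92  73  65  68  67  68 113 126 134 129 133 136 140
  141]
 [ 96  94  93  92  93  92  73  65  68  67  67 104 121 112  96 103 109 120
  122]
 [ 94  92  91  91  88  90  74  65  67  66  67 103 114  90  72  76  79  90
   94]
 [101  95  91  83  80  99  90  72  68  66  72 103 101  80  70  70  69  75
   77]
 [123 121 111  88  93 113 109  87  71  66  72  88  81  71  70  70  70  70
   70]
 [119 122 118 107 113 118 115  94  73  67  69  73  71  70  70  70  70  70
   70]
 [ 88  95 111 116 117 114 101  81  71  67  69  71  70  71  70  70  70  71
   72]
 [ 89 100 113 105  97  93  79  68  68  68  69  70  70  70  70  70  76  79
   79]
 [105 115 117 105  98  85  73  70  70  67  66  63  67  70  70  70  80  87
   86]
 [112 116 116 114 112  92  99  88  75  70  71  62  63  69  69  70  84 105
  105]
 [116 115 114 115 113  91 110 116 111  91  72  59  61  68  71  80 104 121
  103]
 [115 114 114 116 115 103 105 110 108  92  77  66  68  73  90 108 121 109
   78]
 [114 114 115 115 115 114 110 104 101 100 100  98  97  98 109 122 111  81
   61]
 [114 114 114 115 114 114 114 113 112 113 114 114 113 113 114 108  83  63
   58]
 [114 115 114 114 114 114 113 113 114 114 114 114 114 113 105  83  63  58
   58]
 [115 115 115 115 114 114 113 113 114 114 113 113 114 109  88  65  57  59
   59]]
(np.float64(327.3573219227354), np.float64(198.05250776157015)) (np.float64(327.3388045833502), np.float64(191.77183460440824))
```

View pics/cmp.png

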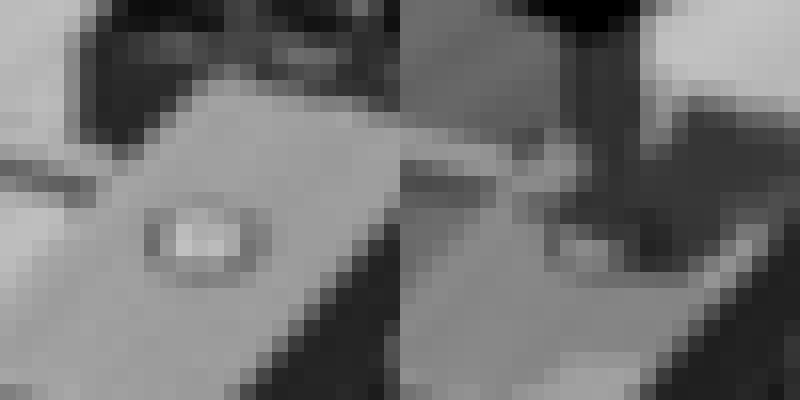

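The plunger's column matches the ring (327.45 vs 327.5). Its row hints that the tip sits 1–2 mm too far from the camera. I'll lift clear, shift about 1.3 mm towards the camera and press again slightly deeper.

Emit:
drive_tool(
  deltas=[
    [0,0,-0.3,0],
    [0,0,-0.4,0],
    [0,0,-0.2,0],
    [0,0,0,0],
    [-0.06,0.11,0,0],
    [0,0,0,0],
    [0,0,0.2,0],
    [0,0,0.2,0],
    [0,0,0.2,0],
    [0,0,0.2,0],
    [0,0,0.15,0],
    [0,0,0,0],
  ],
)

```text
clock: 24.82
eef_pos: [622.5, 33.9, 313.6]
tcp_rot: [-3.142, 0.0, 1.36]
contact_force: [0.2, 0.2, 0.2]
opening: 0.251
```

Emit:
drive_tool(
  deltas=[
    [0,0,0,0],
    [0,0,0,0],
    [0,0,0,0],
  ],
)

```text
clock: 25.07
eef_pos: [622.5, 33.9, 313.9]
tcp_rot: [3.142, -0.0, 1.36]
contact_force: [-0.5, -0.3, 0.9]
opening: 0.247
```

Run:
```python
from h import *
F=[];Z=[];G=[]
for k in range(24):
    p,d=cams.grab_frame("scene");s=r.sense();F.append(s['contact_force']);Z.append(s['eef_pos']);G.append(cv2.cvtColor(p,cv2.COLOR_RGB2GRAY).astype(float))
print(np.mean(F,0),np.mean(Z,0),s['clock'],s['tcp_rot'],s['opening'])
print(np.mean(G,0)[193:202,322:335].astype(int))
X=cloud("scene",d)
m=(d>0)&(abs(X[...,0]-457)<5)&(X[...,1]>290); 
m=(d>0)&(abs(X[...,0]-517)<50)&(abs(X[...,1]-16)<75)&(X[...,2]>174)&(X[...,2]<188);print('bar',X[m].mean(0).round(1),rect(X[m]))
f=lambda x,a,b:cv2.resize(x,(a,b))
cv2.imwrite("pics/fin2.png",f(p[130:290,170:430],780,480)[:,:,::-1])
```

```text
[-0.22854432  0.15224759  0.44299645] [622.50319067  33.87920971 313.81606058] 26.2667 [ 3.14156642e+00 -7.60976397e-06  1.35976589e+00] 0.2489169831341108
[[107 113 118 111  85  69  67  62  68  72  71  70  70]
 [117 117 115 113  87  70  67  60  66  70  70  70  70]
 [117 103  94  92  75  68  67  59  65  70  70  70  71]
 [115 103  77  69  66  67  67  57  59  67  70  70  71]
 [115 112  86  97  87  73  70  67  60  63  68  69  70]
 [115 113  91 110 116 101  84  71  59  62  68  69  79]
 [115 115 103 105 110  99  86  69  62  68  71  75 102]
 [115 115 114 110 104 100 100  96  96  97  97 105 120]
 [115 115 114 114 113 112 113 113 113 113 113 117 110]]
bar [513.3   6.2 179.8] (array([502. ,  18.5]), array([115.6,  78.2]), 81.2)
```

View pics/fin2.png

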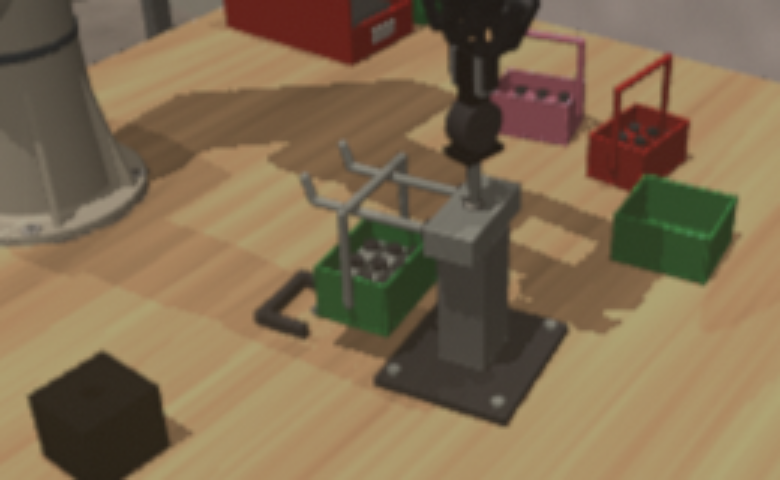

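The tote hangs on both prongs (image 345,210 and 405,160). The gauge stands upright on the ring (475,200), and the bin, clamp and look-alikes look undisturbed. Plunger force is about 2.6–2.7 N, which is half-way in. Handing in.

```bash
python3 -c "
from rig import job
print(job.sign_off())"
```

```text
the job is handed in; nothing more can be done
None
```

I hung the green tote by its bar on both prongs and let it go. I then took the gauge from its holder and pressed it upright inside the ring on the stand's head. The job was handed in at about 26 s of the 58 s allowed, with the gauge still held and the tote still hanging.

**Last checks**
- **Plunger:** the averaged force, with the gauge's weight taken off, was about 2.6–2.7 N, which is about 6 mm in, or half-way. The height reading agreed at 5.8 mm.
- **Tip position:** the tool stood at (622.5, 33.9) mm and the measured ring centre is about (622, 35) mm, so the tip should be inside the ring.
- **Tote:** the last picture shows it hanging on both prongs.
- **Other things:** the clamp, the bin and the red and pink look-alikes look undisturbed. The jar was outside the last picture, so I did not re-check it.

**Checks that disagreed or failed**
- **Cameras:** the two cameras differed by about 1.5 mm on the ring centre. The first press looked 1–2 mm too far from the scene camera, so I lifted, shifted about 1.3 mm and pressed again. A shadow over the ring kept the tip's position from being checked more closely than about 2 mm.
- **Bar:** the last depth check of the hung bar's position was unusable because it also picked up the prongs. That the tote is hanging properly rests on the pictures and on the wrist no longer carrying its weight once I let go.

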